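Set the stop screw of the bench press

TASK

Set the working clearance of the little bench press: turn the stop screw by its wing head clockwise (seen from above) until its tip bottoms on the anvil, but do not force it so hard that the hexagonal brass bush it runs in turns in the casting. Then back the screw off a quarter of a turn, and after that swing the black-handled clamp lever all the way round anticlockwise to its stop to lock the setting. Leave the brass fittings lying beside the press where they are, and let go of everything.

Things in the scene. Friction and masses are not known exactly. Their poses are not given: they have to be found in the camera images.
- press: Green cast bench press, bolted down. Base plate 200 x 130 x 16 mm; origin on the bench straight below the screw axis (the plate reaches 75 mm to its -x, 125 mm to +x); z up, its column stands on the +x side (centre 75 mm from the screw axis), the clamp lever is on the +y side. Head 56 mm wide (y), its top at 92 mm above the bench. Moved and turned between runs, does not move in a run.
- wing (a point): Centre of the steel wing head of the vertical stop screw, on its axis, 134 mm above the bench; grip it here. It turns in place, driving the spindle below. A flat bar 46 mm long (this point's x axis), 12 mm thick (y), from 20 mm below to 8 mm above this point; 12 mm neck with a 17 mm collar under it, free space down to the bush 35 mm below. Runs with 0.06 N m of friction, stays where left; clockwise from above drives down.
- screw_tip (a point): Lower end of the screw's 12 mm spindle, on the axis, z up; travels 2 mm a turn. Height over seat is the clearance: 0 bottomed, 0.5 mm a quarter turn back: less than the measuring noise. Starts a third to two thirds of a turn above its bottom; the heading at which it bottoms differs from run to run and is found by feel: the torque rises at once.
- seat (a point): Centre of the top of the 44 mm round steel anvil, 42 mm above the bench, where the screw tip bottoms.
- bush_edge (a point): A point on the upper edge of the hexagonal brass bush (33 mm across, 7 mm high, on top of the press's head), 16.5 mm from the screw axis. Its heading is random. A torque above 0.6 N m on the bottomed screw spins it; it must not turn.
- stud (a point): Point on the axis of the black upright round stud (16 mm diameter) at the end of the clamp lever, 12 mm below the stud's top, 106 mm above the bench. The stud stands from 78 to 118 mm above the bench; take it or push it here.
- lever_hinge (a point): Point on the lever's vertical hinge axis at the same height, 75 mm from the stud (50 mm to the press's +y side of the screw axis). The lever's flat arm lies at 70 to 78 mm above the bench, its hub is 26 mm across and rises to 84 mm.
- lever (a joint): Angle of the clamp lever, rad, growing anticlockwise seen from above. 0: open, arm points 60 degrees from the press's +x towards its +y. 1.5: at its stop, locked, arm points 146 degrees from the press's +x. Starts at 0 to 0.25. Friction 0.22 N m (about 3 N at the stud); stays where it is left.
- ring_pull: Loose brass ring, 60 mm across, 8 mm high, lying flat; origin at the centre of its underside. Bystander.
- rosette: Loose round brass rosette, 60 mm across, 13 mm high; origin at the centre of its underside. Bystander.
- back_plate: Loose brass handle plate, 104 x 34 x 5 mm with a stub 17 mm high; origin at the centre of its underside. Bystander.

How it is judged:
On the way, in this order (a step that is already met when the one before it is completed fails the run):
1. the screw is bottomed on the anvil (within 0.06 mm, a ninth of the back-off) (z of screw_tip in the frame of seat below 6e-05 m), for 0.1 s.
2. the screw is backed off a quarter turn (0.5 mm of clearance, within 0.13 mm or 23 degrees) while the clamp is still open (z of screw_tip in the frame of seat between 0.00037 and 0.00063 m and value of joint lever below 0.8 rad), for 0.2 s.
3. the clamp lever is swung to its stop (value of joint lever above 1.38 rad), for 0.2 s.
At the end, for the whole second after the job is handed in: The screw stands a quarter turn (67 to 113 degrees) above its bottom, 0.37 to 0.63 mm of clearance; the clamp lever is at its stop (past 1.38 of 1.5 rad) (z of screw_tip in the frame of seat between 0.00037 and 0.00063 m and value of joint lever above 1.38 rad); the robot touches nothing.
It fails at once if the bush turned in the casting (its edge moved more than 2.5 mm, about 9 degrees) (distance of bush_edge from where it was at the start of the episode above 0.0025 m).
It fails at once if a brass fitting was moved more than 20 mm (distance of any of ring_pull, rosette, back_plate from where it was at the start of the episode above 0.02 m).
It also fails if it takes over 72 s, if anything falls off the work surface, if the arm or the gripper's body presses on something with over 40 N, if the wrist force passes 120 N, or if a joint passes its speed limit or range.

ROBOT

A 6-joint arm with a two-finger parallel gripper is mounted at the origin on the work surface. World frame = base frame: x ahead of the robot, y to its left, z up, the work surface at z = 0. Lengths are in m, angles in rad, forces in N, time in s.
With the tool pointing down it reaches from about 0.35 to 0.775 m from the base axis. Payload 7.3 kg.
Tool frame: the origin (TCP) lies on the centre line of the jaws, within the pads' length; the fingertips stand 14 mm ahead of it and the grasp point (between the pads) lies 5 mm behind it; z points along the fingers, y is the direction in which the jaws open and shut (so a half turn about z gives the same grasp; the last joint's range is limited). The gripper opens to 92 mm and grips with 3 to 60 N. Pads are 19 mm wide; open, the fingers measure 130 mm over their backs; the gripper's body (75 mm by 190 mm) begins 47 mm behind the grasp point.
Start: joints at [-1.322, 0.342, 1.524, -0, 1.275, -0.146], TCP at [0.202, -0.485, 0.241] pointing down, gripper open.
Joint ranges: [-2.53, 2.53], [-0.77, 2.02], [0.04, 2.7], [-1, 4.14], [0.28, 2.66], [-3.11, 3.11]. Speed limits (rad/s): [2.57, 2.57, 3.14, 3.14, 3.14, 3.14].

INTERFACE

Orientations are given as [roll, pitch, yaw] about the fixed x, y, z axes, in that order (R = Rz(yaw) Ry(pitch) Rx(roll)).
In Python, from cell import telemetry, cams, robot gives the robot as it stands.
- The arm moves only by the tool servo_tool, never from a script. Its argument "targets" is text: rows parted by semicolons, each of 4 numbers parted by spaces: the shift along the tool's x, y, z in mm, then the turn about the tool's z in rad. In form: x y z yaw; .... A call has 1 to 20 rows; each row shifts and turns the pose as measured when the row begins, along the tool's axes as they then stand; what a row does not reach is not made up. A row lasts 1/8 s, in which the tool goes at most 62.5 mm and 10.7 degrees, less where a joint would pass 70% of its speed; a pose out of reach is approached as far as the arm can. A call with a gripper value outside its range is refused whole. "hand" is the opening, from 0 (shut) to 1 (fully open), set as the call begins (left out, the last holds). The fingers move at their own pace and stop on an object; "squeeze" is the grip in N (left out, the last holds). Time passes only in rows, so rows that do not move let the fingers close. It gives the time, the measured TCP pose, the force and the opening at its end, in the units of the state.
- telemetry.observe(): the state, without advancing time (a new reading comes with each control period).
- cams.read_camera(name): name is "scene" or "top" or "wrist"; returns a dict with "color" (400x640x3 uint8, red, green, blue), "K" (3x3 intrinsics, pixels), "k1" (the pictures are not rectified: a ray, as slopes to the right and down, at radius r is drawn at 1 + k1 r^2 times it, then the intrinsics apply), "R" (3x3) and "t" (3): a world point X has camera coordinates R X + t. Camera axes: x right, y down, z forward; pixel columns grow to the right and rows downward; lengths in m; the calibration is good to about 2 mm. A picture is of the moment at which its call begins. There is no depth.
- robot.hand_in(): hands the job in, once; it reports no verdict.
Trained networks look in a picture, given as the dict that the camera call returned (one of the last four; its "shot" number tells which), for a name from the list of things; names that differ only in an ending like _2 or _b are one class to them, and where a whole thing is asked for, a point or a joint stands for the part that bears it (a point fixed in the world has none). Each returns a list of dicts, best first, with "score" (0 to 1); they miss things now and then, are a little off and sometimes report something else, mostly with a low value. They report only what shows in the picture. A call takes as long as a camera call.
- cams.cut_out(picture, query): "region" (400x640 bool, what is visible of it) and "extent" ([centre column, centre row, width, height] in pixels, round what is visible of it).
The state is a dict: "time": time; "qpos": joint angles; "qvel": joint speeds; "joint_efforts": joint torques, N m; "tool_pos": TCP position; "tool_rot": TCP orientation; "contact_force": force on the tool from outside, world axes, zero at the start; "torque": the same for the moment, N m; "opening": finger opening in m.
Only numpy, scipy, OpenCV 4.12 (cv2) and the standard library are available. Lean on these libraries where they do the work, as an engineer would, in place of code of your own. Each camera call takes 0.05 s, during which the arm holds its last target.

## Working session

There is one attempt and no reset: what is moved stays moved. The work goes in short steps, Python scripts to look and compute and a tool call to move; the robot and the scene stay as the last step left them, time stands still between calls to the robot, and variables do not carry over. Pictures are saved under pics/ and viewed, and the job is handed in when it is done.

Besides the shell and the picture viewer there is one more tool, called after "Call:" as name(argument=value, ...) on one line, values as JSON. servo_tool: Moves the arm, as the interface text tells. Its arguments: {"type":"object","properties":{"targets":{"type":"string"},"hand":{"type":"number"},"squeeze":{"type":"number"}},"required":["targets"]}

```bash
ls; mkdir -p pics
python3 - <<'E'
from cell import telemetry,cams,robot
import cv2
print(telemetry.observe())
for n in ["scene","top","wrist"]:
    p=cams.read_camera(n)
    cv2.imwrite(f"pics/{n}0.png",p["color"][:,:,::-1])
    print(n,p["K"],p["k1"],p["R"],p["t"])
    for q in ["press","wing","stud","ring_pull","rosette","back_plate"]:
        r=cams.cut_out(p,q)
        print(q,[(round(d["score"],2),[round(v) for v in d["extent"]]) for d in r[:2]])
E
```

```text
pics
{'time': 0.0, 'qpos': array([-1.32202422e+00,  3.42736136e-01,  1.52502983e+00, -1.05414988e-05,
        1.27540651e+00, -1.45988770e-01]), 'qvel': array([ 0.00100995, -0.00143508,  0.00012093, -0.00220709,  0.00011614,
        0.0006442 ]), 'joint_efforts': array([-2.56800176e-04, -4.31243527e+01, -2.44215167e+01,  7.18415016e-02,
        5.61663124e-02, -1.28603292e-04]), 'tool_pos': array([ 0.20183335, -0.48422532,  0.24003352]), 'tool_rot': array([-3.14002817e+00, -2.19844455e-04,  3.94763777e-01]), 'contact_force': array([ 0.04021436, -0.28955232,  0.3582231 ]), 'torque': array([ 0.01028138, -0.01448847, -0.02014679]), 'opening': 0.09171277273506269}
scene [[371.45071385   0.         319.09782627]
 [  0.         371.45071385 203.05955208]
 [  0.           0.           1.        ]] -0.024997235261519226 [[ 0.56107813  0.82775512 -0.00357588]
 [ 0.63264897 -0.43160693 -0.6430169 ]
 [-0.53380391  0.35852045 -0.76584364]] [-0.30021148 -0.32664915  1.14790063]
press [(0.72, [341, 189, 95, 102]), (0.48, [364, 153, 36, 26])]
wing [(0.59, [335, 153, 12, 24])]
stud [(0.54, [363, 153
[... 446 characters left out ...]
35  1.19812443]
press [(0.75, [270, 236, 86, 86]), (0.51, [246, 236, 41, 23])]
wing [(0.43, [282, 236, 17, 16])]
stud [(0.63, [247, 237, 40, 22])]
ring_pull [(0.54, [396, 234, 19, 26])]
rosette [(0.81, [338, 202, 27, 18])]
back_plate [(0.75, [341, 252, 42, 22]), (0.61, [245, 235, 39, 18])]
wrist [[282.87129868   0.         320.90332247]
 [  0.         282.87129868 194.1369158 ]
 [  0.           0.           1.        ]] -0.052179680867160225 [[ 3.83932799e-01 -9.23361032e-01  1.01479772e-04]
 [-8.81033385e-01 -3.66300098e-01  2.99339960e-01]
 [-2.76361683e-01 -1.15015836e-01 -9.54146518e-01]] [-0.5246059  -0.03711982  0.39016452]
press []
wing []
stud []
ring_pull []
rosette []
back_plate []
```

Run:
```python
import cv2,numpy as np
a=cv2.imread("pics/scene0.png")[110:290,210:420]; b=cv2.imread("pics/top0.png")[170:300,200:430]
cv2.imwrite("pics/s0c.png",cv2.resize(a,None,fx=3.3,fy=3.3,interpolation=cv2.INTER_CUBIC))
cv2.imwrite("pics/t0c.png",cv2.resize(b,None,fx=3.4,fy=3.4,interpolation=cv2.INTER_CUBIC))
```

```text
(no output)
```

View pics/s0c.png

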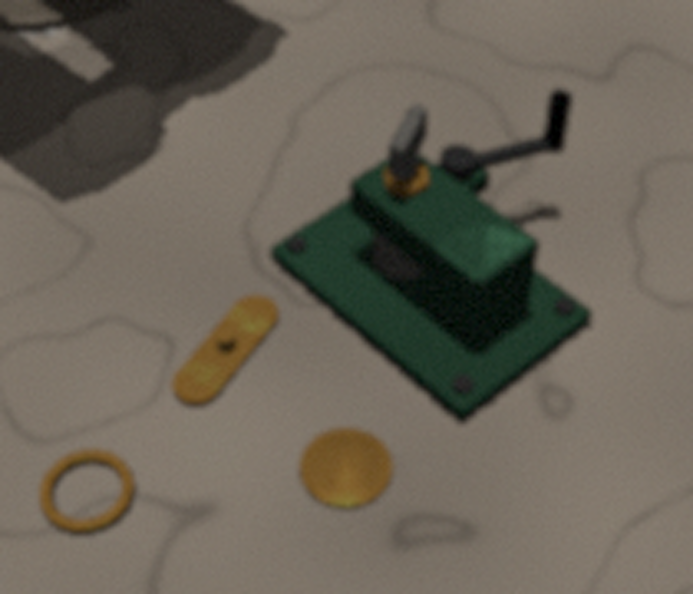

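View pics/t0c.png

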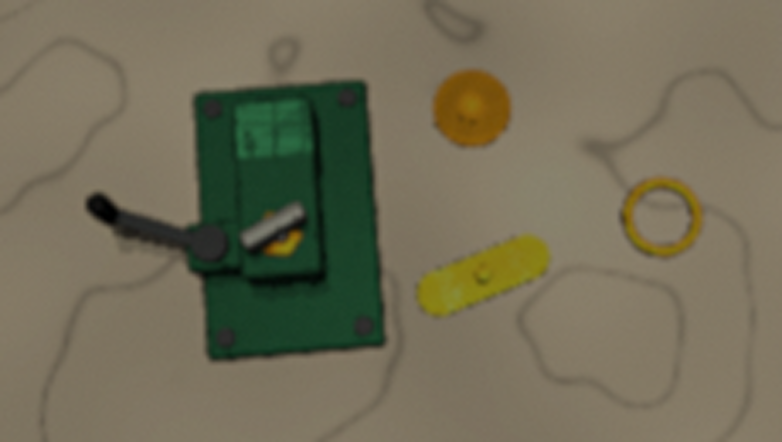

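```bash
cat > h.py <<'E'
import numpy as np,cv2
def ray(p,uv):
    K=p["K"];k1=p["k1"]
    uv=np.asarray(uv,float).reshape(-1,1,2)
    n=cv2.undistortPoints(uv,K,np.array([k1,0,0,0.])).reshape(-1,2)
    d=np.c_[n,np.ones(len(n))]@p["R"]
    return -p["R"].T@p["t"],d
def onplane(p,uv,z):
    c,d=ray(p,uv); s=(z-c[2])/d[:,2]; return c+d*s[:,None]
def proj(p,X):
    X=np.asarray(X,float).reshape(-1,3)
    return cv2.projectPoints(X,cv2.Rodrigues(p["R"])[0],p["t"],p["K"],np.array([p["k1"],0,0,0.]))[0].reshape(-1,2)
E
python3 - <<'E'
from h import *
from cell import cams
T=cams.read_camera("top");S=cams.read_camera("scene")
tc=lambda L:[(200+(x+.5)/3.4-.5,170+(y+.5)/3.4-.5) for x,y in L]
sc=lambda L:[(210+(x+.5)/3.3-.5,110+(y+.5)/3.3-.5) for x,y in L]
pr=lambda n,a:print(n,np.round(a*1000,1).tolist())
pr("plate top",onplane(T,tc([(193,93),(366,82),(385,345),(209,360)]),.016))
pr("plate scene (-x+y? left, bottom, right)",onplane(S,sc([(273,252),(462,416),(590,318)]),.016))
pr("wing ends top",onplane(T,tc([(243,242),(304,210)]),.142))
pr("wing scene",onplane(S,sc([(400,145),(421,110)]),.142))
pr("stud top T",onplane(T,tc([(97,203)]),.118)); pr("stud top S",onplane(S,sc([(561,97)]),.118))
pr("hub T",onplane(T,tc([(210,243)]),.084)); pr("hub S",onplane(S,sc([(459,158)]),.084))
for q,z in [("ring_pull",.004),("rosette",.008),("back_plate",.003)]:
  for n,P in (("T",T),("S",S)):
    r=cams.cut_out(P,q)
    if r: pr(q+n,onplane(P,[r[0]["extent"][:2]],z))
E
```

```text
plate top [[624.6, 135.0, 16.0], [640.0, 6.8, 16.0], [445.3, -19.6, 16.0], [427.9, 106.6, 16.0]]
plate scene (-x+y? left, bottom, right) [[453.5, -21.7, 16.0], [645.5, 4.0, 16.0], [629.6, 126.7, 16.0]]
wing ends top [[497.8, 72.6, 142.0], [521.3, 33.9, 142.0]]
wing scene [[523.7, 37.9, 142.0], [504.1, 68.5, 142.0]]
stud top T [[522.4, 176.3, 118.0]]
stud top S [[525.2, 172.7, 118.0]]
hub T [[503.7, 102.9, 84.0]]
hub S [[506.4, 101.8, 84.0]]
ring_pullT [[544.7, -218.3, 4.0]]
ring_pullS [[550.0, -221.1, 4.0]]
rosetteT [[627.7, -68.6, 8.0]]
rosetteS [[632.2, -76.4, 8.0]]
back_plateT [[498.0, -86.7, 3.0]]
back_plateS [[505.8, -89.6, 3.0]]
```

Call:
servo_tool(targets="35 -27 0 0;35 -27 0 0;35 -27 0 0;35 -27 0 0;35 -27 0 0;35 -27 0 0;35 -27 0 0;35 -27 0 0;35 -27 0 0;35 -27 0 0;35 -27 0 0;35 -27 0 0;35 -27 0 0;35 -27 0 0", hand=1, squeeze=15)

```text
time: 3.2
tool_pos: [0.5188, 0.0663, 0.2417]
tool_rot: [3.136, -0.004, 0.388]
contact_force: [1.4, -0.5, 0.2]
opening: 0.0922
```

Call:
servo_tool(targets="0 0 0 0.1;0 0 0 0.1;0 0 0 0")

```text
time: 3.58
tool_pos: [0.5198, 0.0698, 0.2411]
tool_rot: [3.137, -0.005, 0.189]
contact_force: [-0.3, -0.1, 1.3]
opening: 0.092
```

Call:
servo_tool(targets="0 0 0 -0.1;0 0 0 -0.1;0 0 0 -0.1;0 0 0 -0.1;0 0 0 -0.1;0 0 0 -0.1;0 0 0 -0.1;0 0 0 -0.1;0 0 0 -0.1;0 0 0 -0.1;0 0 0 -0.1;0 0 0 -0.1;0 0 0 -0.1;0 0 0 -0.1;0 0 0 -0.1;0 0 0 -0.1;0 0 0 -0.1;0 0 0 -0.1;0 0 0 -0.1;0 0 0 -0.04")

```text
time: 6.08
tool_pos: [0.5188, 0.0647, 0.2425]
tool_rot: [3.139, 0.008, 2.235]
contact_force: [0.4, 0.4, 1.3]
opening: 0.0921
```

Run:
```python
from h import *
from cell import cams,telemetry
s=telemetry.observe();print(s["time"],s["qpos"].round(3),s["tool_pos"].round(4),s["tool_rot"].round(3),s["torque"].round(3))
p=cams.read_camera("wrist");cv2.imwrite("pics/w1.png",p["color"][:,:,::-1])
print(p["R"],p["t"])
for q in ["wing","stud"]:
    for d in cams.cut_out(p,q)[:2]: print(q,d["score"],d["extent"])
a=np.radians(122);c=np.array([.5115,.053,.142]);u=np.array([np.cos(a),np.sin(a),0])*.023
print("expected wing ends",proj(p,[c-u,c+u,c]))
```

```text
6.075 [-0.02   0.333  1.532 -0.004  1.269 -0.683] [0.5188 0.0647 0.2425] [3.139 0.008 2.235] [ 0.104 -0.186 -0.022]
[[ 0.78757609  0.61621296  0.0023437 ]
 [ 0.58609928 -0.75025175  0.30595743]
 [ 0.1902933  -0.23959112 -0.95204231]] [-0.44881118 -0.29444858  0.30820828]
wing 0.92 [306.6, 196.6, 13.9, 52.9]
stud 0.86 [361.5, 125.1, 86.6, 64.0]
expected wing ends [[304.46368203 227.02982623]
 [308.99622251 179.74805705]
 [306.66246038 204.04193591]]
```

View pics/w1.png

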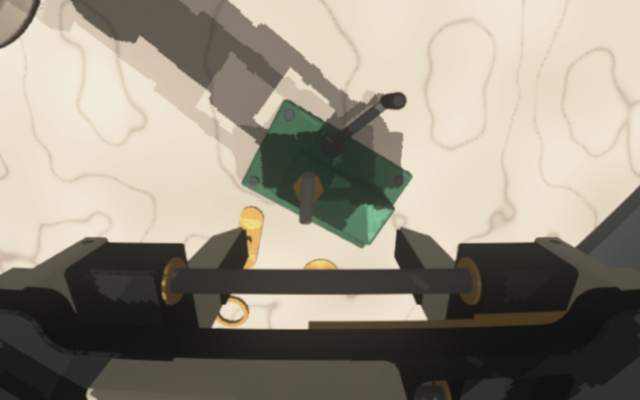

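Run:
```python
from h import *
from cell import cams,telemetry
p=cams.read_camera("wrist")
m=cams.cut_out(p,"wing")[0]["region"]
ys,xs=np.nonzero(m);print(ys.min(),ys.max())
for y in range(ys.min(),ys.max()+1,4): print(y,xs[ys==y].min(),xs[ys==y].max())
print(cv2.minAreaRect(np.c_[xs,ys].astype(np.float32)))
c=p["color"][150:250,260:360,::-1]
cv2.imwrite("pics/w1c.png",cv2.resize(c,None,fx=6,fy=6,interpolation=cv2.INTER_CUBIC))
s=telemetry.observe();print(s["tool_pos"],s["tool_rot"])
```

```text
173 224
173 305 308
177 302 313
181 301 313
185 301 313
189 300 314
193 299 315
197 300 314
201 300 312
205 299 311
209 299 311
213 299 311
217 299 310
221 299 310
((307.0, 198.5), (51.0, 16.0), 90.0)
[0.51880544 0.0648815  0.24247385] [3.13866216 0.00766809 2.23106128]
```

View pics/w1c.png

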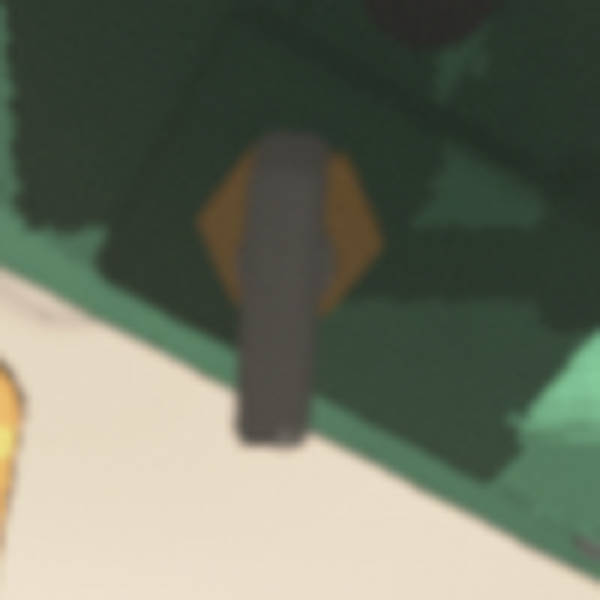

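Run:
```python
from h import *
from cell import cams
p=cams.read_camera("wrist")
X=onplane(p,[(260+290.5/6-.5,150+160/6-.5),(260+271.5/6-.5,150+438/6-.5)],.142)
d=X[0]-X[1];print(X,X.mean(0),np.linalg.norm(d),np.degrees(np.arctan2(d[1],d[0])))
```

```text
[[0.4966527  0.07477877 0.142     ]
 [0.5210314  0.0375017  0.142     ]] [0.50884205 0.05614024 0.142     ] 0.044541003079676504 123.18414405243375
```

Call:
servo_tool(targets="0 0 0 0.085;-4 -13 0 0;0 0 20 0;0 0 25 0;0 0 25 0;0 0 20 0;0 0 10 0;0 0 5 0;0 0 0 0")

```text
time: 7.5
tool_pos: [0.5084, 0.0498, 0.1363]
tool_rot: [3.137, 0.01, 2.154]
contact_force: [0.5, -0.3, -0.4]
opening: 0.0916
```

Run:
```python
from h import *
from cell import cams,telemetry
s=telemetry.observe();print(s["time"],s["qpos"].round(3),s["tool_pos"].round(4),s["tool_rot"].round(3),s["torque"].round(3))
p=cams.read_camera("wrist");cv2.imwrite("pics/w2.png",p["color"][:,:,::-1])
for d in cams.cut_out(p,"wing")[:1]: print(d["score"],d["extent"])
```

```text
7.5 [-0.049  0.423  1.718 -0.006  0.991 -0.629] [0.5084 0.0498 0.1363] [3.137 0.01  2.154] [ 0.052 -0.129 -0.036]
0.59 [326.2, 235.2, 25.9, 68.1]
```

View pics/w2.png

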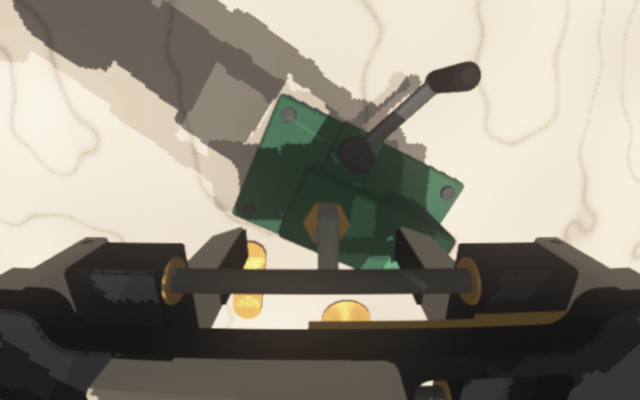

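Call:
servo_tool(targets="3 4 5 0;0 0 0 0")

```text
time: 7.85
tool_pos: [0.5111, 0.055, 0.1322]
tool_rot: [3.135, 0.012, 2.154]
contact_force: [0.2, -0.1, 0.7]
opening: 0.0916
```

Call:
servo_tool(targets="0 0 0 0;0 0 0 0;0 0 0 0;0 0 0 0;0 0 0 0;0 0 0 0", hand=0.25)

```text
time: 8.6
tool_pos: [0.5113, 0.0551, 0.1325]
tool_rot: [3.134, 0.012, 2.154]
contact_force: [0.5, -0.1, -0.9]
opening: 0.0365
```

Run:
```python
from h import *
from cell import cams,telemetry
s=telemetry.observe();print(s["time"],s["tool_pos"].round(4),s["tool_rot"].round(3),s["torque"].round(3),s["opening"])
p=cams.read_camera("wrist");cv2.imwrite("pics/w3.png",p["color"][:,:,::-1])
```

```text
8.6 [0.5113 0.0551 0.1325] [3.134 0.012 2.154] [ 0.027 -0.111  0.037] 0.03652209193596498
```

View pics/w3.png

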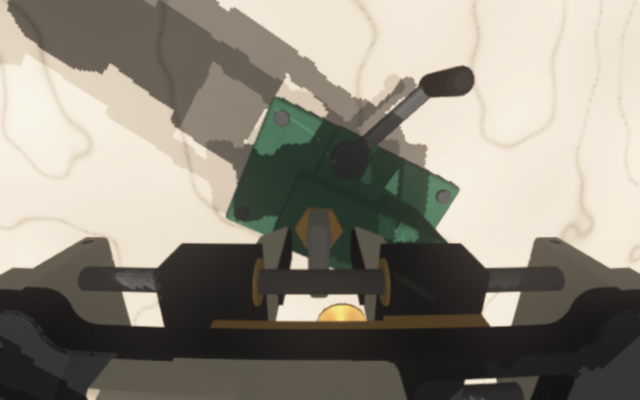

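Call:
servo_tool(targets="0 0 2 0;0 0 0 0;0 0 0 0;0 0 0 0;0 0 0 0;0 0 0 0", hand=0, squeeze=15)

```text
time: 9.4
tool_pos: [0.51, 0.0543, 0.1305]
tool_rot: [3.138, 0.011, 2.155]
contact_force: [-1.7, -1.4, 1.3]
opening: 0.0121
```

```bash
cat > st.py <<'E'
from cell import telemetry
s=telemetry.observe();print(s["time"],"q6",s["qpos"][5].round(3),"p",s["tool_pos"].round(4),"rot",s["tool_rot"].round(3),"F",s["contact_force"].round(1),"T",s["torque"].round(3),"op",round(s["opening"],4),"e6",s["joint_efforts"][5].round(3))
E
python3 st.py
```

```text
9.4 q6 -0.619 p [0.51   0.0543 0.1305] rot [3.138 0.011 2.155] F [-1.7 -1.4  1.3] T [-0.234  0.192 -0.03 ] op 0.0121 e6 -0.008
```

Call:
servo_tool(targets="0 0 0 0.08;0 0 0 0.08;0 0 0 0.08;0 0 0 0.08;0 0 0 0.08;0 0 0 0.08")

```text
time: 10.15
tool_pos: [0.5104, 0.0545, 0.1305]
tool_rot: [3.132, 0.008, 1.661]
contact_force: [-1.3, -0.7, 2.3]
opening: 0.012
```

```bash
python3 st.py
```

```text
10.15 q6 -0.124 p [0.5104 0.0545 0.1305] rot [3.132 0.008 1.661] F [-1.3 -0.7  2.3] T [-0.242  0.212  0.05 ] op 0.012 e6 -0.808
```

Call:
servo_tool(targets="0 0 0 0.08;0 0 0 0.08;0 0 0 0.08;0 0 0 0.08;0 0 0 0.08;0 0 0 0.08;0 0 0 0.08;0 0 0 0.08;0 0 0 0.08;0 0 0 0.08;0 0 0 0.08;0 0 0 0.08;0 0 0 0.08;0 0 0 0.08")

```text
time: 11.9
tool_pos: [0.5114, 0.0541, 0.1306]
tool_rot: [3.128, -0.004, 0.506]
contact_force: [0.1, -1.4, 2.1]
opening: 0.0119
```

```bash
python3 st.py
```

```text
11.9 q6 1.032 p [0.5114 0.0541 0.1306] rot [ 3.128 -0.004  0.506] F [ 0.1 -1.4  2.1] T [-0.209  0.459  0.055] op 0.0119 e6 -0.805
```

Call:
servo_tool(targets="0 0 0 0.05;0 0 0 0.05;0 0 0 0.05;0 0 0 0.05")

```text
time: 12.4
tool_pos: [0.5115, 0.0539, 0.1306]
tool_rot: [3.13, -0.006, 0.299]
contact_force: [-1.1, -1.3, 2.8]
opening: 0.0115
```

```bash
python3 st.py
```

```text
12.4 q6 1.239 p [0.5115 0.0539 0.1306] rot [ 3.13  -0.006  0.299] F [-1.1 -1.3  2.8] T [-0.111  0.442  0.078] op 0.0115 e6 -0.479
```

Call:
servo_tool(targets="0 0 0 0.05;0 0 0 0.05;0 0 0 0.05;0 0 0 0.05")

```text
time: 12.9
tool_pos: [0.5116, 0.0537, 0.1306]
tool_rot: [3.131, -0.008, 0.093]
contact_force: [0.3, -1.1, 1.9]
opening: 0.0119
```

```bash
python3 st.py
```

```text
12.9 q6 1.445 p [0.5116 0.0537 0.1306] rot [ 3.131 -0.008  0.093] F [ 0.3 -1.1  1.9] T [-0.011  0.531  0.068] op 0.0119 e6 -0.479
```

Call:
servo_tool(targets="0 0 0 0.05;0 0 0 0.05;0 0 0 0.05")

```text
time: 13.28
tool_pos: [0.5116, 0.0535, 0.1306]
tool_rot: [3.132, -0.009, -0.062]
contact_force: [-0.7, -0.5, 2.0]
opening: 0.0122
```

```bash
python3 st.py
```

```text
13.275 q6 1.6 p [0.5116 0.0535 0.1306] rot [ 3.132 -0.009 -0.062] F [-0.7 -0.5  2. ] T [-0.062  0.49   0.034] op 0.0122 e6 -0.479
```

Call:
servo_tool(targets="0 0 0 0.05;0 0 0 0.05;0 0 0 0.05")

```text
time: 13.65
tool_pos: [0.5116, 0.0533, 0.1306]
tool_rot: [3.134, -0.01, -0.217]
contact_force: [-1.2, -1.6, 2.4]
opening: 0.0119
```

```bash
python3 st.py
```

```text
13.65 q6 1.755 p [0.5116 0.0533 0.1306] rot [ 3.134 -0.01  -0.217] F [-1.2 -1.6  2.4] T [-0.011  0.506 -0.024] op 0.0119 e6 -0.479
```

Call:
servo_tool(targets="0 0 0 0.05;0 0 0 0.05;0 0 0 0.05")

```text
time: 14.02
tool_pos: [0.5116, 0.0532, 0.1306]
tool_rot: [3.135, -0.011, -0.372]
contact_force: [-0.7, -1.5, 2.3]
opening: 0.0116
```

```bash
python3 st.py
```

```text
14.025 q6 1.909 p [0.5116 0.0532 0.1306] rot [ 3.135 -0.011 -0.372] F [-0.7 -1.5  2.3] T [0.033 0.506 0.036] op 0.0116 e6 -0.48
```

Call:
servo_tool(targets="0 0 0 0.05;0 0 0 0.05;0 0 0 0.05")

```text
time: 14.4
tool_pos: [0.5116, 0.053, 0.1306]
tool_rot: [3.136, -0.011, -0.527]
contact_force: [-1.1, -1.1, 3.0]
opening: 0.0117
```

```bash
python3 st.py
```

```text
14.4 q6 2.064 p [0.5116 0.053  0.1306] rot [ 3.136 -0.011 -0.527] F [-1.1 -1.1  3. ] T [0.036 0.408 0.207] op 0.0117 e6 -0.426
```

Call:
servo_tool(targets="0 0 0 0.05;0 0 0 0.05;0 0 0 0.05")

```text
time: 14.78
tool_pos: [0.5121, 0.0526, 0.1309]
tool_rot: [3.138, -0.014, -0.678]
contact_force: [-0.4, -1.1, 1.7]
opening: 0.014
```

```bash
python3 st.py
```

```text
14.775 q6 2.217 p [0.5121 0.0526 0.1309] rot [ 3.138 -0.014 -0.678] F [-0.4 -1.1  1.7] T [-0.135  0.125  0.519] op 0.014 e6 0.047
```

Call:
servo_tool(targets="0 0 0 -0.05;0 0 0 -0.05;0 0 0 0")

```text
time: 15.15
tool_pos: [0.5122, 0.0526, 0.131]
tool_rot: [3.136, -0.013, -0.575]
contact_force: [-2.5, 0.1, 2.3]
opening: 0.0123
```

```bash
python3 st.py
python3 - <<'E'
from h import *
from cell import cams
p=cams.read_camera("wrist");cv2.imwrite("pics/w4.png",p["color"][:,:,::-1])
E
```

```text
15.15 q6 2.114 p [0.5122 0.0526 0.131 ] rot [ 3.136 -0.013 -0.575] F [-2.5  0.1  2.3] T [0.043 0.336 0.077] op 0.0123 e6 -0.172
```

View pics/w4.png

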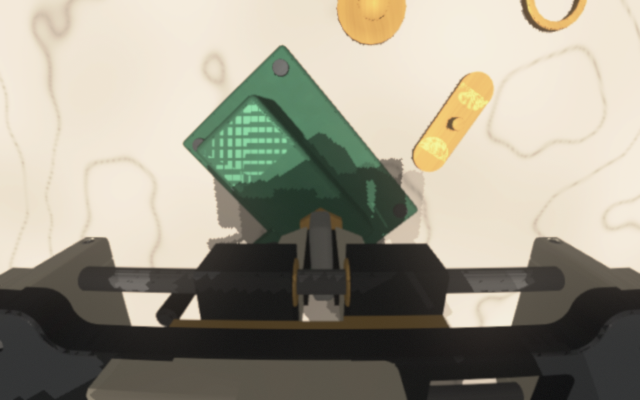

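Call:
servo_tool(targets="0 0 0 -0.08;0 0 0 -0.08;0 0 0 -0.08;0 0 0 -0.08;0 0 0 -0.08;0 0 0 -0.08;0 0 0 -0.08;0 0 0 -0.08;0 0 0 -0.08;0 0 0 -0.08;0 0 0 -0.08;0 0 0 -0.08;0 0 0 -0.08;0 0 0 -0.08;0 0 0 -0.08;0 0 0 -0.08;0 0 0 -0.08;0 0 0 -0.08;0 0 0 -0.08")

```text
time: 17.58
tool_pos: [0.5117, 0.055, 0.131]
tool_rot: [3.133, -0.0, 0.966]
contact_force: [-0.8, -1.1, 1.9]
opening: 0.0117
```

```bash
python3 st.py
```

```text
17.575 q6 0.568 p [0.5117 0.055  0.131 ] rot [ 3.133 -0.     0.966] F [-0.8 -1.1  1.9] T [ 0.082  0.345 -0.049] op 0.0117 e6 0.794
```

Call:
servo_tool(targets="0 0 0 -0.05;0 0 0 0;0 0 0 0")

```text
time: 17.95
tool_pos: [0.5116, 0.055, 0.131]
tool_rot: [3.133, -0.0, 1.014]
contact_force: [-1.8, -1.1, 1.9]
opening: 0.0122
```

Call:
servo_tool(targets="0 0 0 0;0 0 0 0;0 0 0 0;0 0 0 0;0 0 0 0", hand=0.45)

```text
time: 18.58
tool_pos: [0.5123, 0.0554, 0.1306]
tool_rot: [3.133, -0.001, 1.012]
contact_force: [-0.4, -0.5, -0.4]
opening: 0.0415
```

Call:
servo_tool(targets="0 0 -15 0;0 0 -25 0;0 0 -25 0;0 0 -20 0;0 0 0 0")

```text
time: 19.2
tool_pos: [0.512, 0.0558, 0.2221]
tool_rot: [3.13, -0.003, 1.012]
contact_force: [0.4, 0.8, -0.7]
opening: 0.0411
```

```bash
python3 st.py
python3 - <<'E'
from h import *
from cell import cams
p=cams.read_camera("wrist");cv2.imwrite("pics/w5.png",p["color"][:,:,::-1])
print(p["shot"])
for q in ["wing","stud","bush_edge"]:
    for d in cams.cut_out(p,q)[:1]: print(q,d["score"],d["extent"])
T=cams.read_camera("top");cv2.imwrite("pics/t5.png",cv2.resize(T["color"][170:300,200:400,::-1],None,fx=4,fy=4,interpolation=cv2.INTER_CUBIC))
E
```

```text
19.2 q6 0.522 p [0.512  0.0558 0.2221] rot [ 3.130e+00 -3.000e-03  1.012e+00] F [ 0.4  0.8 -0.7] T [-0.057  0.007 -0.031] op 0.0411 e6 -0.0
12
wing 0.76 [319.9, 204.4, 15.5, 58.5]
stud 0.73 [272.0, 115.5, 54.3, 101.4]
bush_edge 0.92 [320.6, 205.8, 33.8, 55.5]
```

View pics/w5.png

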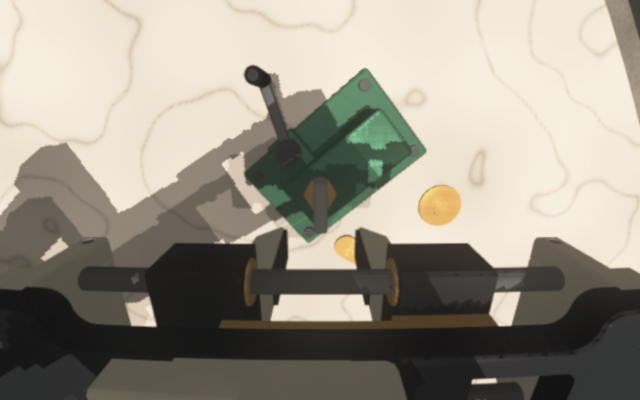

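Run:
```python
import cv2
a=cv2.imread("pics/w5.png")[150:250,260:360]
cv2.imwrite("pics/w5c.png",cv2.resize(a,None,fx=6,fy=6,interpolation=cv2.INTER_CUBIC))
```

```text
(no output)
```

View pics/w5c.png

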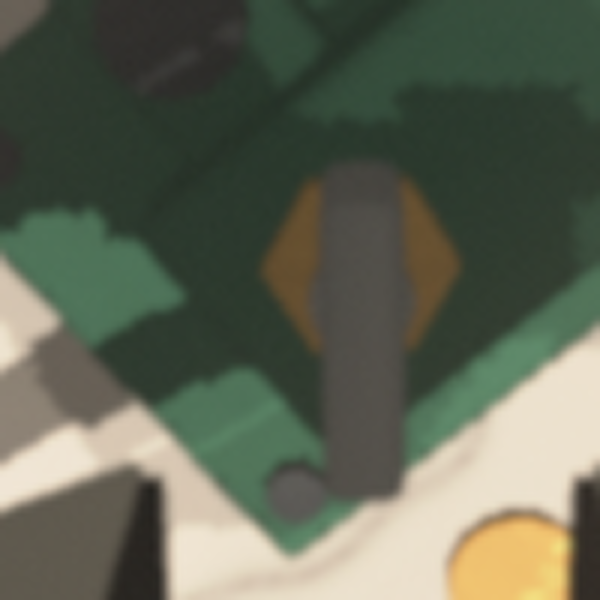

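Run:
```python
from h import *
from cell import cams,telemetry
p=cams.read_camera("wrist")
# shot unchanged pose: hex side vertices here, and stud top/hub
print(np.round(onplane(p,[(254.5,74)],.118)*1000,1),np.round(onplane(p,[(289,150)],.084)*1000,1))
```

```text
[[521.7 174.1 118. ]] [[505.2 105.8  84. ]]
```

Run:
```python
from h import *
from cell import cams
p=cams.read_camera("wrist")
f=lambda x,y:(260+(x+.5)/6-.5,150+(y+.5)/6-.5)
X=onplane(p,[f(262,268),f(462,266)],.099);d=X[1]-X[0];print(X.mean(0),np.linalg.norm(d),np.degrees(np.arctan2(d[1],d[0]))%60)
q=dict(p);q["R"]=np.array([[ 0.78757609,0.61621296,0.0023437],[0.58609928,-0.75025175,0.30595743],[0.1902933,-0.23959112,-0.95204231]]);q["t"]=np.array([-0.44881118,-0.29444858,0.30820828])
X=onplane(q,[f(198,225),f(383,240)],.099);d=X[1]-X[0];print(X.mean(0),np.linalg.norm(d),np.degrees(np.arctan2(d[1],d[0]))%60)
```

```text
[0.50932923 0.05523531 0.099     ] 0.032442562125486615 28.439336532290792
[0.50982406 0.05433088 0.099     ] 0.03257056502175191 33.153110288503576
```

Call:
servo_tool(targets="0 0 0 -0.1;0 0 0 -0.1;0 0 0 -0.1;30 -5 0 0;35 -6 0 0;35 -5 0 0;17 -3 0 0;0 0 0 0", hand=0.6)

```text
time: 20.55
tool_pos: [0.5203, 0.1759, 0.2142]
tool_rot: [-3.14, 0.005, 1.321]
contact_force: [-0.3, -0.2, -0.2]
opening: 0.0549
```

```bash
python3 st.py
python3 - <<'E'
from h import *
from cell import cams
p=cams.read_camera("wrist");cv2.imwrite("pics/w6.png",p["color"][:,:,::-1])
for q in ["stud"]:
    for d in cams.cut_out(p,q)[:1]: print(q,d["score"],d["extent"])
print(proj(p,[[.522,.1745,.118]]))
E
```

```text
20.55 q6 0.441 p [0.5203 0.1759 0.2142] rot [-3.14   0.005  1.321] F [-0.3 -0.2 -0.2] T [-0.096 -0.06  -0.015] op 0.0549 e6 0.174
stud 0.98 [322.5, 221.9, 25.2, 85.7]
[[323.86740851 201.52709917]]
```

View pics/w6.png

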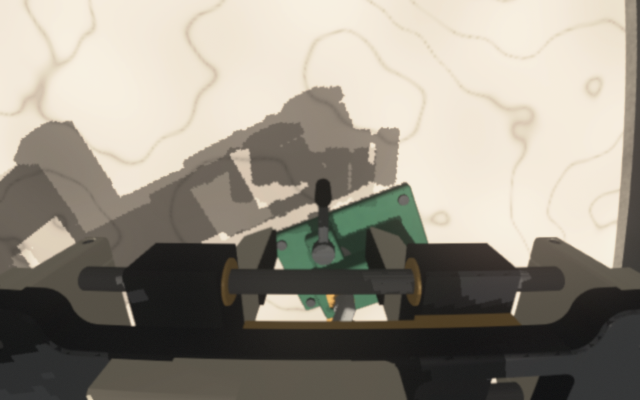

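Run:
```python
import cv2
a=cv2.imread("pics/w6.png")[160:280,270:380]
cv2.imwrite("pics/w6c.png",cv2.resize(a,None,fx=5,fy=5,interpolation=cv2.INTER_CUBIC))
from h import *
from cell import cams
p=cams.read_camera("wrist")
print(proj(p,[[.522,.1745,.118],[.522,.1745,.078],[.505,.103,.084],[.5203,.1759,.1]]))
print(-p["R"].T@p["t"])
```

```text
[[323.4701333  200.22230172]
 [323.20781085 187.56078947]
 [324.36921014 253.96262669]
 [321.24707084 193.14819415]]
[0.54071024 0.25428661 0.35658661]
```

View pics/w6c.png

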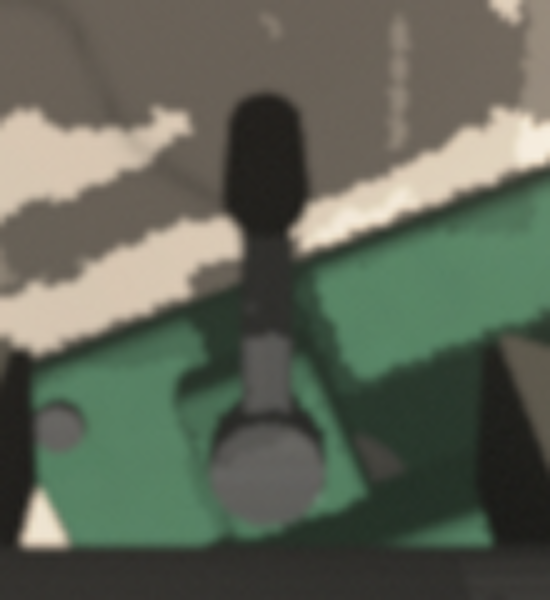

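Call:
servo_tool(targets="0 2 15 0;0 0 25 0;0 0 25 0;0 0 25 0;0 0 15 0;0 0 8 0;0 0 0 0")

```text
time: 21.58
tool_pos: [0.5216, 0.1669, 0.0937]
tool_rot: [-3.138, 0.008, 1.311]
contact_force: [-0.6, -0.2, -0.2]
opening: 0.0553
```

```bash
python3 st.py
```

```text
21.575 q6 0.437 p [0.5216 0.1669 0.0937] rot [-3.138  0.008  1.311] F [-0.6 -0.2 -0.2] T [-0.052 -0.107  0.016] op 0.0553 e6 -0.0
```

Call:
servo_tool(targets="8 -1 -8 0;0 0 0 0")

```text
time: 21.82
tool_pos: [0.5237, 0.1754, 0.1034]
tool_rot: [-3.14, 0.007, 1.31]
contact_force: [0.5, 0.2, 0.5]
opening: 0.0548
```

Call:
servo_tool(targets="0 0 0 0;0 0 0 0;0 0 0 0;0 0 0 0;0 0 0 0;0 0 0 0", hand=0, squeeze=20)

```text
time: 22.58
tool_pos: [0.5235, 0.176, 0.1043]
tool_rot: [-3.141, 0.006, 1.311]
contact_force: [0.3, 0.9, 0.6]
opening: 0.0151
```

```bash
python3 st.py
```

```text
22.575 q6 0.452 p [0.5235 0.176  0.1043] rot [-3.141  0.006  1.311] F [0.3 0.9 0.6] T [-0.003 -0.004 -0.029] op 0.0151 e6 -0.038
```

Call:
servo_tool(targets="-0.3 -6.7 0 -0.09;-0.3 -6.7 0 -0.09;-0.3 -6.7 0 -0.09;-0.3 -6.7 0 -0.09;-0.3 -6.7 0 -0.09;-0.3 -6.7 0 -0.09")

```text
time: 23.32
tool_pos: [0.485, 0.1761, 0.1044]
tool_rot: [3.14, 0.003, 1.864]
contact_force: [-1.4, 1.2, -0.0]
opening: 0.0153
```

```bash
python3 st.py
```

```text
23.325 q6 -0.089 p [0.485  0.1761 0.1044] rot [3.140e+00 3.000e-03 1.864e+00] F [-1.4  1.2 -0. ] T [ 0.167  0.041 -0.277] op 0.0153 e6 0.728
```

Call:
servo_tool(targets="-0.3 -6.7 0 -0.09;-0.3 -6.7 0 -0.09;-0.3 -6.7 0 -0.09;-0.3 -6.7 0 -0.09;-0.3 -6.7 0 -0.09;-0.3 -6.7 0 -0.09;-0.3 -6.7 0 -0.09")

```text
time: 24.2
tool_pos: [0.4453, 0.1505, 0.1043]
tool_rot: [3.14, 0.001, 2.512]
contact_force: [-1.6, 2.5, 1.1]
opening: 0.0156
```

```bash
python3 st.py
```

```text
24.2 q6 -0.779 p [0.4453 0.1505 0.1043] rot [3.140e+00 1.000e-03 2.512e+00] F [-1.6  2.5  1.1] T [ 0.189  0.047 -0.247] op 0.0156 e6 0.865
```

Call:
servo_tool(targets="-0.2 -5 0 -0.06;-0.2 -5 0 -0.06;0 -3 0 0")

```text
time: 24.58
tool_pos: [0.4379, 0.1396, 0.1044]
tool_rot: [3.139, -0.0, 2.635]
contact_force: [-0.2, 5.3, -1.5]
opening: 0.0153
```

```bash
python3 st.py
```

```text
24.575 q6 -0.926 p [0.4379 0.1396 0.1044] rot [ 3.139 -0.     2.635] F [-0.2  5.3 -1.5] T [ 0.917 -0.236  0.118] op 0.0153 e6 -0.136
```

Call:
servo_tool(targets="0 -3 0 0;0 -3 0 0")

```text
time: 24.82
tool_pos: [0.4357, 0.1361, 0.1044]
tool_rot: [3.135, 0.0, 2.632]
contact_force: [1.8, 17.1, -4.1]
opening: 0.0152
```

```bash
python3 st.py
```

```text
24.825 q6 -0.935 p [0.4357 0.1361 0.1044] rot [3.135 0.    2.632] F [ 1.8 17.1 -4.1] T [ 2.762 -0.488  0.17 ] op 0.0152 e6 0.263
```

Call:
servo_tool(targets="0 0 0 0;0 0 0 0;0 0 0 0;0 0 0 0;0 0 0 0;0 0 0 0", hand=0.5)

```text
time: 25.58
tool_pos: [0.4364, 0.1353, 0.1045]
tool_rot: [3.136, 0.002, 2.63]
contact_force: [0.3, 0.9, -0.5]
opening: 0.0457
```

```bash
python3 st.py
```

```text
25.575 q6 -0.932 p [0.4364 0.1353 0.1045] rot [3.136e+00 2.000e-03 2.630e+00] F [ 0.3  0.9 -0.5] T [ 0.052 -0.177 -0.036] op 0.0457 e6 0.001
```

Call:
servo_tool(targets="0 0 -15 0;0 0 -25 0;0 0 -25 0;0 0 -25 0;0 0 -20 0;0 0 0 0")

```text
time: 26.32
tool_pos: [0.4354, 0.1346, 0.2173]
tool_rot: [3.137, 0.001, 2.63]
contact_force: [-0.3, -0.2, -0.3]
opening: 0.0459
```

```bash
python3 st.py
python3 - <<'E'
from h import *
from cell import cams
p=cams.read_camera("wrist");cv2.imwrite("pics/w7.png",p["color"][:,:,::-1])
S=cams.read_camera("scene");cv2.imwrite("pics/s7.png",cv2.resize(S["color"][100:290,200:430,::-1],None,fx=3,fy=3,interpolation=cv2.INTER_CUBIC))
E
```

```text
26.325 q6 -0.931 p [0.4354 0.1346 0.2173] rot [3.137e+00 1.000e-03 2.630e+00] F [-0.3 -0.2 -0.3] T [ 0.074 -0.154 -0.016] op 0.0459 e6 0.0
```

View pics/w7.png

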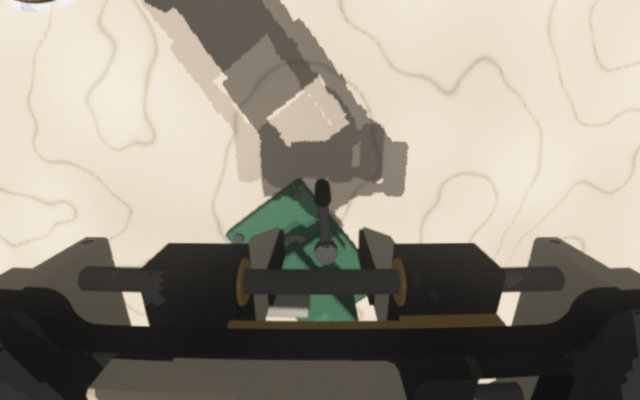

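View pics/s7.png

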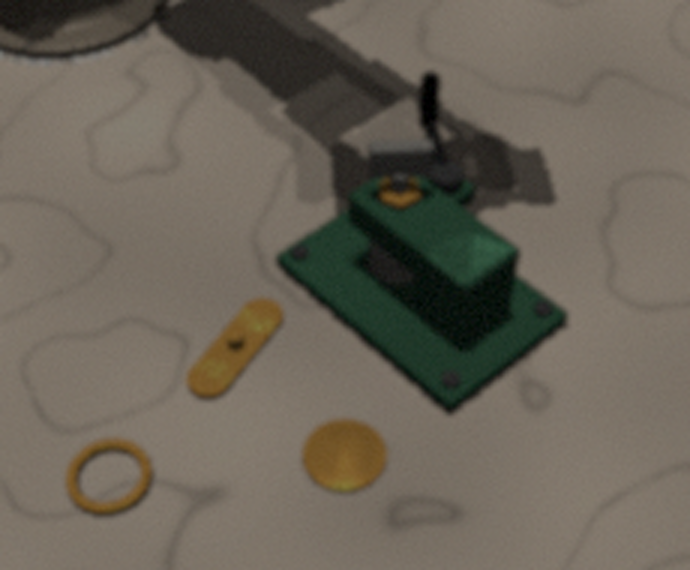

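Run:
```python
from h import *
from cell import cams
p=cams.read_camera("wrist")
h=np.array([.505,.103]);a=np.radians(153.7)
for b in (1.3,1.38,1.5):
    a=np.radians(67.7)+b
    print(b,proj(p,[[*(h+.075*np.array([np.cos(a),np.sin(a)])),.118]]),proj(p,[[.505,.103,.084]]))
c=p["color"][165:275,270:380,::-1]
cv2.imwrite("pics/w7c.png",cv2.resize(c,None,fx=5,fy=5,interpolation=cv2.INTER_CUBIC))
S=cams.read_camera("scene")
u=np.array([np.cos(1.014),np.sin(1.014),0])*.023;w=np.array([.511,.0545,.142])
q=proj(S,[w-u,w+u]);print((q-[200,100])*3)
```

```text
1.3 [[340.94686597 204.12001982]] [[327.26944593 257.83752943]]
1.38 [[334.33620478 203.45132353]] [[327.26944593 257.83752943]]
1.5 [[324.33876112 203.38987716]] [[327.26944593 257.83752943]]
[[368.8105208  142.61878959]
 [433.88038835 140.76761794]]
```

View pics/w7c.png

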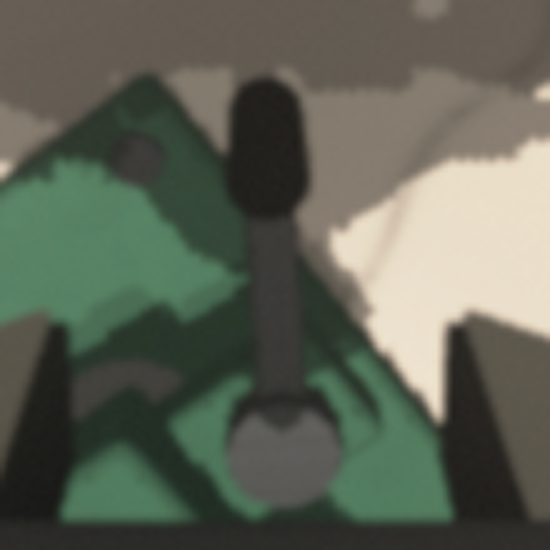

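```bash
python3 -c "
from cell import robot;print(robot.hand_in())"
```

```text
the job is handed in; nothing more can be done
None
```

The screw is bottomed and backed off a quarter turn, the clamp lever is on its stop, and the job was handed in at about 26 s. The hand-in reports no verdict. My one doubt is the bush, described below.

- **Bottoming:** I turned the wing about 155° clockwise until the torque rose sharply. The highest reading was 0.52 N m, and by then the bar had begun to slip in the light 15 N grip.
- **Back-off:** I turned it back 90° from the heading where the jaws lay flush on the bottomed wing. After I let go, the wing stood where I left it, square to the jaws.
- **Clamp lever:** I gripped the stud and swung it anticlockwise until the force rose to 17 N. The last picture puts it at about 1.5 rad, which is the stop.
- **Release and brass fittings:** The gripper is open, clear above the press, and reads no contact force. The three fittings look unmoved in the last scene picture; I did not measure them again.
- **Bush (the check that disagreed):** Two wrist pictures put the bush about 5° further clockwise afterwards than before. That could be measuring error of about 3°, or a small real turn. It is under the 9° limit (2.5 mm at the edge), and no torque reading went above 0.6 N m.

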